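# Put the finished ankle block away in the kit drawer and seat the drawer

## Task

The orange ankle block is standing loose between the open jaws of the small vise. Lift it out, set it down on the green mat and let go so you can change your grip, then take it again and lower it gently (no dropping) flat onto the floor between the two yellow strips in the open drawer's front compartment and let go. Finally push the drawer in, without slamming it, until it is fully home past its catch; leave the other things on the bench where they are.

Things in the scene. Friction and masses are not known exactly. Their poses are not given: they have to be found in the camera images.
- block: Orange prosthetic ankle block, a plain box 40 (its x) by 66 (its y) by 36 mm high with a steel disc and four dark screw heads on top; 0.25 kg give or take 40 %. Origin at the centre of its underside, z up. It may face either way round in the drawer.
- vise: Small blue bench vise fixed to the bench; origin on the bench below the middle of its jaw gap. Jaws 50 mm wide (its y), standing open 46 mm (its x), tops 112 mm high, 4 mm above the block's top: the block can be gripped only by its end faces, which stick out 8 mm past the jaws with free space below (base plate 14 mm thick). A screw with a cross bar, 56 mm high, reaches out to its x = -95 mm.
- vise_bed (a point): Point on the bed of the vise (72 mm above the bench) in the middle between the jaws, where the block stands; axes as the vise's. The block stands with its long side along the vise's y.
- mat: Green mat fixed flat on the bench, 130 by 130 mm and 4 mm thick; origin at the centre of its underside on the bench.
- cabinet_front (a point): Middle of the upper front edge of the blue drawer unit (cabinet), 165 mm above the bench; axes as the cabinet's: -x is the way its front faces, y across. The cabinet is fixed to the bench, 190 mm wide (y) and 165 high, and reaches 240 mm back (+x) from here. The upper drawer is the working one, its grey front stands 14 mm proud when home; the lower one is a dummy.
- tray (a joint): How far the upper drawer stands open, m: 0 is fully home; it opens to the cabinet's -x, at most 0.17. It slides with 1 to 2 N and stays where left; from about 15 to 7 mm open a sprung catch resists with up to about 7 N more, and below about 5 mm it pulls the drawer home against its stop.
- pocket (a point): Centre of the floor of the drawer's front compartment, 96 mm up; moves with the drawer, axes as the cabinet's. 76 mm long (x, drawer front to divider), 136 wide (y), walls 46 deep. Two yellow strips along x, 8 mm high, from y = 25 to 30 mm each side, leave a bed 50 mm wide: the block fits only with its long side along x, held by its long sides, fingertips above the strips.
- push_face (a point): Point on the flat outer face (looking to the cabinet's -x) of the drawer's grey front, 176 mm wide: on its centre line, 139 mm above the bench, 14 mm below its upper edge; moves with the drawer. A dark pull 90 mm wide sticks out 20 mm lower down (top 104 mm above the bench). Push here or nearby.
- screwdriver: Bystander: screwdriver about 180 mm long lying on the bench nearer the robot.
- bottle: Bystander: white bottle, 56 mm across, 150 mm high, standing at the back; origin at the centre of its foot.
- jar: Bystander: blue jar, 64 mm across, 75 mm high, at the back.
- pylon: Bystander: aluminium tube 30 mm across and 95 mm high with a dark clamp lug, standing at the back.
- wrench: Bystander: wrench about 150 mm long lying on the bench nearer the robot.
- foot: Bystander: skin-coloured prosthetic foot, about 195 by 68 by 56 mm, on the bench at the robot's left.
Not all that is in view belongs to the job. What is meant by the block is not pink, and is the larger of those in its own colour.

How it is judged:
On the way, in this order (a step that is already met when the one before it is completed fails the run):
1. the block stands on the green mat, let go and at rest (x of block in the frame of mat between -0.065 and 0.065 m and y of block in the frame of mat between -0.065 and 0.065 m and z of block in the frame of mat between 0.001 and 0.008 m and angle between block's own z axis and vertical below 0.1 rad and linear speed of block below 0.03 m/s and contact force between the fingers and block below 0.1 N), for 0.2 s.
2. the block lies flat on the floor of the front compartment between the strips, let go, with the drawer still open (more than 60 mm) (x of block in the frame of pocket between -0.012 and 0.012 m and y of block in the frame of pocket between -0.012 and 0.012 m and z of block in the frame of pocket between -0.004 and 0.005 m and angle between block's own z axis and vertical below 0.1 rad and contact force between the fingers and block below 0.1 N and value of joint tray above 0.06 m), for 0.2 s.
At the end, for the whole second after the job is handed in: The drawer is home (less than 3 mm open) and still; the block lies in its front compartment, flat on the floor (within 5 mm in height and 0.1 rad), origin within 12 mm of the compartment's centre along and across the drawer (between the two strips), let go and at rest (x of block in the frame of pocket between -0.012 and 0.012 m and y of block in the frame of pocket between -0.012 and 0.012 m and z of block in the frame of pocket between -0.004 and 0.005 m and angle between block's own z axis and vertical below 0.1 rad and linear speed of block below 0.03 m/s and contact force between the fingers and block below 0.1 N and value of joint tray below 0.003 m and velocity of joint tray between -0.02 and 0.02 m/s); the robot touches nothing.
It fails at once if the block is dropped: it moves faster than 0.45 m/s (a fall of about 10 mm) with no finger on it (contact force between the fingers and block below 0.05 N and linear speed of block above 0.45 m/s).
It fails at once if the drawer is slammed: it closes faster than 0.4 m/s (velocity of joint tray below -0.4 m/s).
It fails at once if a bystander is moved by more than 30 mm (distance of any of screwdriver, bottle, jar, pylon, wrench, foot from where it was at the start of the episode above 0.03 m).
It also fails if it takes over 70 s, if anything falls off the work surface, if the arm or the gripper's body presses on something with over 40 N, if the wrist force passes 120 N, or if a joint passes its speed limit or range.

## Robot

A 6-joint arm with a two-finger parallel gripper is mounted at the origin on the work surface. World frame = base frame: x ahead of the robot, y to its left, z up, the work surface at z = 0. Lengths are in m, angles in rad, forces in N, time in s.
With the tool pointing down it reaches from about 0.2 to 0.875 m from the base axis. Payload 3.4 kg.
Tool frame: the origin (TCP) lies at the very end of the fingers, on their centre line; the grasp point (between the pads) lies 19 mm behind it; z points along the fingers, y is the line along which they close (so a half turn about z gives the same grasp; the last joint's range is limited). The gripper opens to 94 mm and grips with 3 to 60 N. Pads are 16 mm wide; open, the fingers measure 119 mm over their backs; the gripper's body (75 mm by 177 mm) begins 78 mm behind the grasp point.
Start: joints at [-1.283, 0.276, 1.505, -0, 1.361, -0.121], TCP at [0.229, -0.528, 0.205] pointing down, gripper open.
Joint ranges: [-2.89, 2.89], [-0.75, 2.08], [0.22, 2.7], [-1.18, 4.32], [0.11, 2.71], [-2.7, 2.7]. Speed limits (rad/s): [2.57, 2.57, 3.14, 3.14, 3.14, 3.14].

## Interface

Orientations are given as a unit quaternion [x, y, z, w].
In Python, from cell import bot gives the robot as it stands.
- The arm moves only by the tool apply_moves, never from a script. Its argument "motion" is a list of rows, each an object with "delta_pos": the shift along the tool's x, y, z in cm, a list of three; "rotation": the turn, a rotation vector about the tool's x, y, z in degrees, a list of three; "grip": the gripper command: -1 is shut, 1 is fully open, values between are in proportion. A call has 1 to 20 rows; each row shifts and turns the commanded pose from where the row before left it, along the tool's axes as they then stand; what a row does not reach is not made up. A row lasts 1/10 s, in which the tool goes at most 50 mm and 8.59 degrees, less where a joint would pass 70% of its speed; a pose out of reach is approached as far as the arm can. A call is refused whole if a number of a shift passes 5 or a number of a turn 8.59, either way. A call with a gripper value outside its range is refused whole. The fingers move at their own pace and stop on an object; "force" is the grip in N (left out, the last holds). Time passes only in rows, so rows that do not move let the fingers close. It gives the time, the measured TCP pose, the force, the opening and the grip force at its end, in the units of the state.
- bot.sense(): the state, without advancing time (a new reading comes with each control period).
- bot.read_camera(name): name is "side" or "top"; returns the picture (400x640x3 uint8, red, green, blue); there is no depth.
- bot.camera_params(name): a dict with "vfov" (degrees; the focal length in pixels is half the picture's height over the tangent of half this angle, whatever the lens; pixels are square), "cx", "cy" (the principal point, pixels), "world_to_cam" (4x4, takes a point from world to camera coordinates). Camera axes: x right, y down, z forward; pixel columns grow to the right and rows downward; lengths in m; the calibration is good to about 2 mm. A picture is of the moment at which its call begins. camera_params takes no time and is no camera call.
- bot.job_done(): hands the job in; it is judged then, once.
The state is a dict: "time": time; "qpos": joint angles; "joint_vel": joint speeds; "effort": joint torques, N m; "tool_pos": TCP position; "eef_rot": TCP orientation; "wrist_force": force on the tool from outside, world axes, zero at the start; "ft_torque": the same for the moment, N m; "opening": finger opening in m; "grip_force": force on a finger pad.
Only numpy, scipy, OpenCV 4.12 (cv2) and the standard library are available. Lean on these libraries where they do the work, as an engineer would, in place of code of your own. Each camera call takes 0.05 s, during which the arm holds its last target. There are 200 camera calls.

## Working session

There is one attempt and no reset: what is moved stays moved. The work goes in short steps, Python scripts to look and compute and a tool call to move; the robot and the scene stay as the last step left them, time stands still between calls to the robot, and variables do not carry over. Pictures are saved under pics/ and viewed, at most 10 in all, crops included, and the job is handed in when it is done.

Besides the shell and the picture viewer there is one more tool, called after "Emit:" in YAML: its name, and indented under it one key for each argument. apply_moves: Moves the arm, as the interface text tells. Its arguments: {"type":"object","properties":{"motion":{"type":"array"},"force":{"type":"number"}},"required":["motion"]}

```bash
mkdir -p pics
cat > h.py <<'E'
import numpy as np, cv2
from cell import bot
def cam(n):
    p=bot.camera_params(n); f=200/np.tan(np.radians(p["vfov"])/2)
    return f,p["cx"],p["cy"],np.array(p["world_to_cam"])
def ray(n,u,v,z):
    f,cx,cy,T=cam(n); R,t=T[:3,:3],T[:3,3]; o=-R.T@t
    d=R.T@np.array([(u-cx)/f,(v-cy)/f,1]); return o+d*(z-o[2])/d[2]
def proj(n,p):
    f,cx,cy,T=cam(n); c=T[:3,:3]@np.array(p)+T[:3,3]; return np.array([cx+f*c[0]/c[2],cy+f*c[1]/c[2]])
def shot(n,fn):
    im=bot.read_camera(n); cv2.imwrite('pics/'+fn,im[:,:,::-1]); return im
E
python3 - <<'E'
from h import *
for n in("top","side"): shot(n,n+"0.png"); print(bot.camera_params(n))
print(bot.sense())
E
```

```text
{'vfov': 46.20438736793461, 'cx': 322.8347852306621, 'cy': 199.66262190309206, 'world_to_cam': array([[-0.01669728, -0.99984593,  0.0054147 ,  0.00693125],
       [-0.99761393,  0.01629668, -0.06708854,  0.57856532],
       [ 0.06698996, -0.00652197, -0.99773233,  1.4170642 ],
       [ 0.        ,  0.        ,  0.        ,  1.        ]])}
{'vfov': 48.33872244866007, 'cx': 319.5868483491886, 'cy': 205.8333950719566, 'world_to_cam': array([[-0.86553345, -0.50064375,  0.01441107,  0.47259621],
       [-0.36492395,  0.61066554, -0.70279307,  0.26588671],
       [ 0.34304862, -0.61354986, -0.71124835,  1.09333248],
       [ 0.        ,  0.        ,  0.        ,  1.        ]])}
{'time': 0.1, 'qpos': array([-1.28303219e+00,  2.76484241e-01,  1.50596470e+00,  9.06084687e-06,
        1.36072802e+00, -1.21044078e-01]), 'joint_vel': array([ 0.00030823, -0.00366816, -0.00245582,  0.00017974, -0.00017043,
        0.00051663]), 'effort': array([ 4.44922203e-03, -4.05445182e+01, -2.37779027e+01,  7.03717419e-02,
        2.99777405e-02, -5.58210502e-05]), 'tool_pos': array([ 0.22840269, -0.52714149,  0.20473502]), 'eef_rot': array([ 9.79182000e-01,  2.02982717e-01, -6.15428170e-05, -7.89771962e-04]), 'wrist_force': array([ 0.1661345 ,  0.15775915, -0.1942752 ]), 'ft_torque': array([0.01140259, 0.0061435 , 0.02302223]), 'grip_force': 0.0, 'opening': 0.093990770073666}
```

View pics/top0.png

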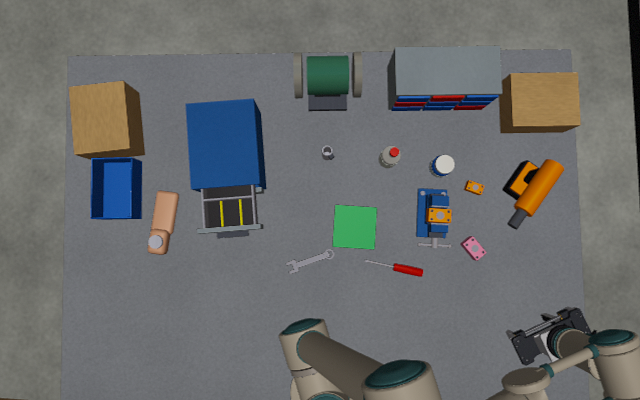

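View pics/side0.png

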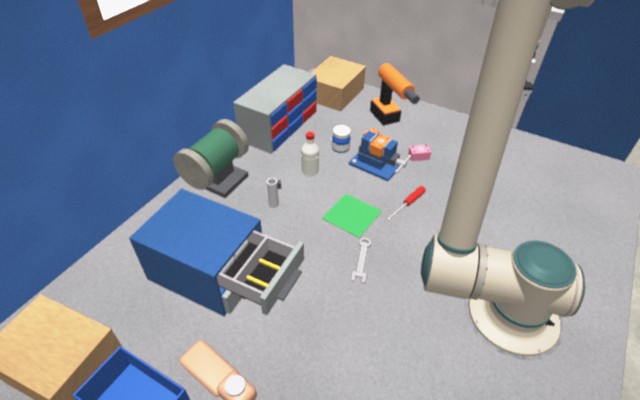

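The top view shows these orange or pink candidates:
- (440,215): orange, between the vise jaws.
- (474,187): a smaller orange block loose on the bench.
- (474,248): a pink block.
- (540,190): the drill.

The one at (440,215) fits, being orange, the larger of the two and standing in the vise. The mat is at (355,227). The open drawer is at (231,210), with its strips at x≈222 and 241. I'll check with a crop and measure.

Run:
```python
from h import *
im=cv2.imread('pics/top0.png'); hsv=cv2.cvtColor(im,cv2.COLOR_BGR2HSV)
a=cv2.resize(im[175:265,400:500],None,fx=6,fy=6,interpolation=cv2.INTER_CUBIC)[:540,:400]
b=cv2.resize(im[175:245,190:275],None,fx=4.7,fy=4.7,interpolation=cv2.INTER_CUBIC)
c=np.zeros((540,800,3),np.uint8); c[:,:400]=a; c[:b.shape[0],400:400+b.shape[1]]=b[:,:400]
cv2.imwrite('pics/crop0.png',c)
def comps(lo,hi,z,roi,name,mn=15):
    m=cv2.inRange(hsv,lo,hi); k=np.zeros_like(m); x0,y0,x1,y1=roi; k[y0:y1,x0:x1]=255; m&=k
    for c in cv2.findContours(m,0,1)[0]:
        if cv2.contourArea(c)<mn: continue
        (u,v),_,_=r=cv2.minAreaRect(c); B=cv2.boxPoints(r)
        P=np.array([ray("top",*q,z) for q in B])[:,:2]
        e=[P[1]-P[0],P[2]-P[1]]
        print(name,(round(u,1),round(v,1)),ray("top",u,v,z)[:2].round(4),[(round(np.hypot(*d),4),round(np.degrees(np.arctan2(d[1],d[0])),1)) for d in e])
comps((8,120,120),(22,255,255),.108,(400,175,500,265),"orange")
comps((45,100,80),(75,255,255),.004,(320,190,390,260),"mat")
comps((23,120,120),(35,255,255),.104,(190,175,275,245),"strip")
comps((100,120,60),(125,255,255),.165,(180,90,270,195),"cab")
comps((100,120,60),(125,255,255),.014,(410,180,460,240),"vise")
im2=cv2.imread('pics/side0.png');
```

```text
orange (439.5, 215.0) [ 0.5231 -0.3363] [(np.float64(0.0393), np.float64(-6.2)), (np.float64(0.0659), np.float64(-95.3))]
orange (474.9, 187.0) [ 0.6022 -0.4414] [(np.float64(0.0287), np.float64(-22.5)), (np.float64(0.0481), np.float64(-111.7))]
mat (354.4, 226.7) [ 0.4946 -0.0987] [(np.float64(0.1298), np.float64(-4.9)), (np.float64(0.1299), np.float64(-94.8))]
strip (221.3, 213.5) [0.5379 0.2903] [(np.float64(0.0071), np.float64(-87.1)), (np.float64(0.0722), np.float64(-176.3))]
strip (240.4, 211.5) [0.5427 0.2355] [(np.float64(0.0071), np.float64(-87.1)), (np.float64(0.0724), np.float64(-176.5))]
cab (222.7, 144.2) [0.7274 0.2733] [(np.float64(0.1934), np.float64(-87.3)), (np.float64(0.2468), np.float64(-176.9))]
vise (438.8, 230.5) [ 0.4783 -0.3566] [(np.float64(0.0376), np.float64(-6.2)), (np.float64(0.0504), np.float64(-95.3))]
vise (432.5, 212.5) [ 0.5339 -0.339 ] [(np.float64(0.0957), np.float64(-90.9)), (np.float64(0.1446), np.float64(178.0))]
```

View pics/crop0.png

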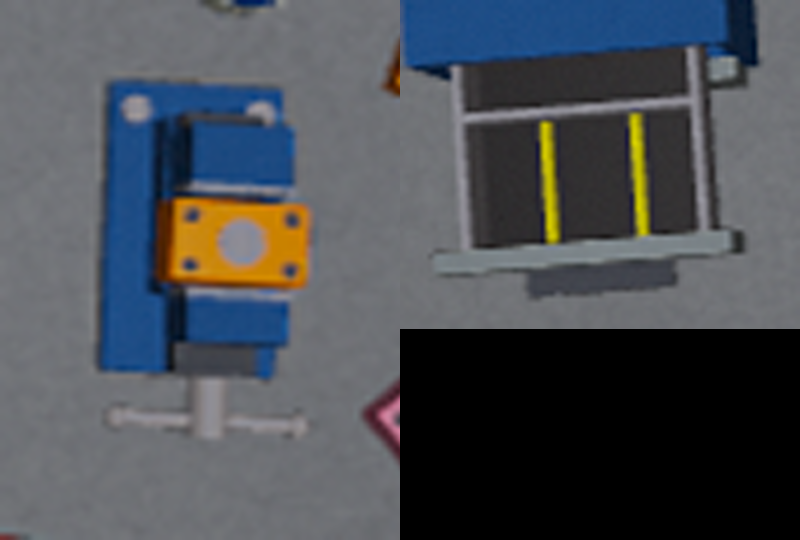

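The crop confirms it: the large orange block with its disc at about (440,215) stands in the vise jaws, measured as 39×66 mm. The strips are 55 mm apart, as expected. Next I'll plan the approach.

```bash
cat >> h.py <<'E'
from scipy.spatial.transform import Rotation as Ro
def plan(x,y,z,yaw):
    s=bot.sense(); R=Ro.from_quat(s["eef_rot"]).as_matrix()
    d=R.T@(np.array([x,y,z])-s["tool_pos"])*100
    G=np.array([[np.cos(np.radians(yaw)),np.sin(np.radians(yaw)),0],[np.sin(np.radians(yaw)),-np.cos(np.radians(yaw)),0],[0,0,-1]]).T
    rv=Ro.from_matrix(R.T@G).as_rotvec(degrees=True)
    print("shift cm",d.round(2),"rot deg",rv.round(2),"| tcp",s["tool_pos"].round(4),"t",s["time"],"open",s["opening"],"gf",s["grip_force"],"F",s["wrist_force"].round(1))
E
python3 - <<'E'
from h import *
print(ray("top",440.3,215.3,.108), -cam("top")[3][:3,:3].T@cam("top")[3][:3,3])
im=cv2.imread('pics/side0.png');hsv=cv2.cvtColor(im,cv2.COLOR_BGR2HSV)
P=[.5225,-.3375,.108];print("side proj of disc",proj("side",P), "corners", [proj("side",[P[0]+a*.02+b*-.0031,P[1]+b*.033+a*-.002,.108]).round(1) for a in(1,-1) for b in(1,-1)])
m=cv2.inRange(hsv,(5,130,150),(25,255,255));m[:,:355]=0;m[:,405:]=0;m[:125]=0;m[160:]=0
ys,xs=np.where(m);print(xs.min(),xs.max(),ys.min(),ys.max(),xs.mean(),ys.mean())
for q in [(355,227)]: print(ray("top",*q,.004))
print("cabfront corners", proj("top",[.6,.26,.165]))
plan(.5225,-.3375,.18,-5.5)
E
```

```text
[ 0.52213766 -0.33860859  0.108     ] [0.48237147 0.00674354 1.45262834]
side proj of disc [380.22588386 140.14042882] corners [array([371.1, 143.6]), array([378.2, 132.2]), array([382.3, 148.4]), array([389.1, 136.7])]
364 389 129 155 377.43497757847535 144.44394618834082
[ 0.49347626 -0.10055972  0.004     ]
cabfront corners [227.62555872 189.91647458]
shift cm [34.52 -5.71  2.49] rot deg [-9.000e-02  1.000e-02  2.892e+01] | tcp [ 0.2284 -0.5271  0.2047] t 0.1 open 0.093990770073666 gf 0.0 F [ 0.2  0.2 -0.2]
```

Emit:
apply_moves:
  motion:
    - {"delta_pos": [3.45, -0.57, 0], "rotation": [0, 0, 0], "grip": 1}
    - {"delta_pos": [3.45, -0.57, 0], "rotation": [0, 0, 0], "grip": 1}
    - {"delta_pos": [3.45, -0.57, 0], "rotation": [0, 0, 0], "grip": 1}
    - {"delta_pos": [3.45, -0.57, 0], "rotation": [0, 0, 0], "grip": 1}
    - {"delta_pos": [3.45, -0.57, 0], "rotation": [0, 0, 0], "grip": 1}
    - {"delta_pos": [3.45, -0.57, 0], "rotation": [0, 0, 0], "grip": 1}
    - {"delta_pos": [3.45, -0.57, 0], "rotation": [0, 0, 0], "grip": 1}
    - {"delta_pos": [3.45, -0.57, 0], "rotation": [0, 0, 0], "grip": 1}
    - {"delta_pos": [3.45, -0.57, 0], "rotation": [0, 0, 0], "grip": 1}
    - {"delta_pos": [3.45, -0.57, 0], "rotation": [0, 0, 0], "grip": 1}
    - {"delta_pos": [0, 0, 0], "rotation": [0, 0, 7.2], "grip": 1}
    - {"delta_pos": [0, 0, 0], "rotation": [0, 0, 7.2], "grip": 1}
    - {"delta_pos": [0, 0, 0], "rotation": [0, 0, 7.2], "grip": 1}
    - {"delta_pos": [0, 0, 0], "rotation": [0, 0, 7.2], "grip": 1}
    - {"delta_pos": [0, 0, 0], "rotation": [0, 0, 0], "grip": 1}
    - {"delta_pos": [0, 0, 0], "rotation": [0, 0, 0], "grip": 1}

```text
time: 1.7
tool_pos: [0.5223, -0.3381, 0.2051]
eef_rot: [0.999, -0.046, -0.0, -0.0]
wrist_force: [-0.3, -0.6, -0.3]
opening: 0.0938
grip_force: 0.0
```

Run:
```python
from h import *
plan(.5223,-.338,.078,-5.5)
```

```text
shift cm [ 1.000e-02 -0.000e+00  1.271e+01] rot deg [-0.02  0.04  0.27] | tcp [ 0.5223 -0.3381  0.2051] t 1.7 open 0.09379915324347765 gf 0.0 F [-0.3 -0.6 -0.3]
```

Emit:
apply_moves:
  motion:
    - {"delta_pos": [0, 0, 2], "rotation": [0, 0, 0.3], "grip": 1}
    - {"delta_pos": [0, 0, 2], "rotation": [0, 0, 0], "grip": 1}
    - {"delta_pos": [0, 0, 2], "rotation": [0, 0, 0], "grip": 1}
    - {"delta_pos": [0, 0, 2], "rotation": [0, 0, 0], "grip": 1}
    - {"delta_pos": [0, 0, 1.2], "rotation": [0, 0, 0], "grip": 1}
    - {"delta_pos": [0, 0, 1.2], "rotation": [0, 0, 0], "grip": 1}
    - {"delta_pos": [0, 0, 1.2], "rotation": [0, 0, 0], "grip": 1}
    - {"delta_pos": [0, 0, 1.1], "rotation": [0, 0, 0], "grip": 1}
    - {"delta_pos": [0, 0, 0], "rotation": [0, 0, 0], "grip": 1}
    - {"delta_pos": [0, 0, 0], "rotation": [0, 0, 0], "grip": 1}

```text
time: 2.7
tool_pos: [0.5226, -0.3383, 0.0785]
eef_rot: [0.999, -0.049, 0.0, 0.0]
wrist_force: [0.9, -0.2, -0.3]
opening: 0.0938
grip_force: 0.0
```

Run:
```python
from h import *
a=shot("side","s1.png")[90:190,320:440,::-1]; b=shot("top","t1.png")[160:270,390:500,::-1]
c=np.zeros((500,800,3),np.uint8); A=cv2.resize(a,(480,400),interpolation=2); B=cv2.resize(b,(320,320),interpolation=2)
c[:400,:480]=A;c[:320,480:]=B;cv2.imwrite("pics/c1.png",c)
```

```text
(no output)
```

View pics/c1.png

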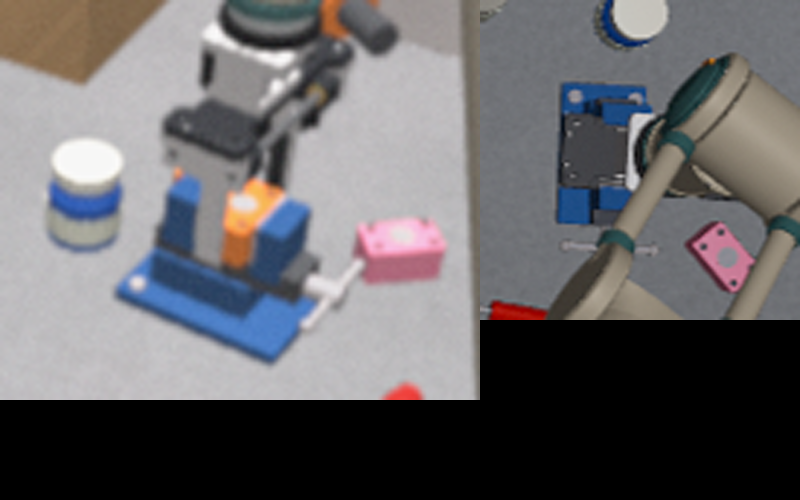

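The side crop shows the near finger hanging in front of the block's end face (crop pixel about (210,210)), with the block between the fingers and clear of the jaws. Next I'll close and lift.

Emit:
apply_moves:
  force: 25
  motion:
    - {"delta_pos": [0, 0, 0], "rotation": [0, 0, 0], "grip": -1}
    - {"delta_pos": [0, 0, 0], "rotation": [0, 0, 0], "grip": -1}
    - {"delta_pos": [0, 0, 0], "rotation": [0, 0, 0], "grip": -1}
    - {"delta_pos": [0, 0, 0], "rotation": [0, 0, 0], "grip": -1}
    - {"delta_pos": [0, 0, 0], "rotation": [0, 0, 0], "grip": -1}
    - {"delta_pos": [0, 0, 0], "rotation": [0, 0, 0], "grip": -1}
    - {"delta_pos": [0, 0, 0], "rotation": [0, 0, 0], "grip": -1}
    - {"delta_pos": [0, 0, 0], "rotation": [0, 0, 0], "grip": -1}

```text
time: 3.6
tool_pos: [0.5227, -0.3378, 0.0787]
eef_rot: [0.999, -0.05, 0.0, -0.0]
wrist_force: [-0.4, 2.7, 4.1]
opening: 0.0657
grip_force: 25.0
```

Emit:
apply_moves:
  motion:
    - {"delta_pos": [0, 0, -0.5], "rotation": [0, 0, 0], "grip": -1}
    - {"delta_pos": [0, 0, -1], "rotation": [0, 0, 0], "grip": -1}
    - {"delta_pos": [0, 0, -1.5], "rotation": [0, 0, 0], "grip": -1}
    - {"delta_pos": [0, 0, -1.5], "rotation": [0, 0, 0], "grip": -1}
    - {"delta_pos": [0, 0, -1.5], "rotation": [0, 0, 0], "grip": -1}
    - {"delta_pos": [0, 0, -1.5], "rotation": [0, 0, 0], "grip": -1}
    - {"delta_pos": [0, 0, -0.5], "rotation": [0, 0, 0], "grip": -1}
    - {"delta_pos": [0, 0, 0], "rotation": [0, 0, 0], "grip": -1}
    - {"delta_pos": [0, 0, 0], "rotation": [0, 0, 0], "grip": -1}

```text
time: 4.5
tool_pos: [0.5221, -0.3381, 0.1579]
eef_rot: [0.999, -0.05, -0.0, -0.0]
wrist_force: [-0.1, 0.5, -1.6]
opening: 0.0655
grip_force: 25.0
```

Run:
```python
from h import *
plan(.494,-.0995,.14,-5.5)
```

```text
shift cm [ -5.15 -23.47   1.8 ] rot deg [-0.01  0.05 -0.18] | tcp [ 0.5221 -0.3381  0.1579] t 4.5 open 0.06550554066940874 gf 24.987962543964386 F [-0.1  0.5 -1.6]
```

Emit:
apply_moves:
  motion:
    - {"delta_pos": [-0.3, -1.3, 0], "rotation": [0, 0, 0], "grip": -1}
    - {"delta_pos": [-0.6, -2.7, 0], "rotation": [0, 0, 0], "grip": -1}
    - {"delta_pos": [-0.7, -3.2, 0], "rotation": [0, 0, 0], "grip": -1}
    - {"delta_pos": [-0.7, -3.2, 0], "rotation": [0, 0, 0], "grip": -1}
    - {"delta_pos": [-0.7, -3.2, 0], "rotation": [0, 0, 0], "grip": -1}
    - {"delta_pos": [-0.7, -3.2, 0], "rotation": [0, 0, 0], "grip": -1}
    - {"delta_pos": [-0.7, -3.2, 0], "rotation": [0, 0, 0], "grip": -1}
    - {"delta_pos": [-0.5, -2.2, 0], "rotation": [0, 0, 0], "grip": -1}
    - {"delta_pos": [-0.25, -1.3, 0], "rotation": [0, 0, 0], "grip": -1}
    - {"delta_pos": [0, 0, 1.5], "rotation": [0, 0, 0], "grip": -1}
    - {"delta_pos": [0, 0, 2], "rotation": [0, 0, 0], "grip": -1}
    - {"delta_pos": [0, 0, 2], "rotation": [0, 0, 0], "grip": -1}
    - {"delta_pos": [0, 0, 2], "rotation": [0, 0, 0], "grip": -1}
    - {"delta_pos": [0, 0, 2], "rotation": [0, 0, 0], "grip": -1}
    - {"delta_pos": [0, 0, 2], "rotation": [0, 0, 0], "grip": -1}
    - {"delta_pos": [0, 0, 1.5], "rotation": [0, 0, 0], "grip": -1}
    - {"delta_pos": [0, 0, 0.7], "rotation": [0, 0, 0], "grip": -1}
    - {"delta_pos": [0, 0, 0], "rotation": [0, 0, 0], "grip": -1}
    - {"delta_pos": [0, 0, 0], "rotation": [0, 0, 0], "grip": -1}

```text
time: 6.4
tool_pos: [0.4949, -0.0994, 0.0218]
eef_rot: [0.999, -0.05, 0.0, 0.0]
wrist_force: [-0.7, -0.5, -0.8]
opening: 0.0659
grip_force: 25.0
```

Emit:
apply_moves:
  motion:
    - {"delta_pos": [0, 0, 0.4], "rotation": [0, 0, 0], "grip": -1}
    - {"delta_pos": [0, 0, 0.3], "rotation": [0, 0, 0], "grip": -1}
    - {"delta_pos": [0, 0, 0.2], "rotation": [0, 0, 0], "grip": -1}
    - {"delta_pos": [0, 0, 0.1], "rotation": [0, 0, 0], "grip": -1}
    - {"delta_pos": [0, 0, 0.05], "rotation": [0, 0, 0], "grip": -1}
    - {"delta_pos": [0, 0, 0.05], "rotation": [0, 0, 0], "grip": -1}
    - {"delta_pos": [0, 0, 0], "rotation": [0, 0, 0], "grip": -1}

```text
time: 7.1
tool_pos: [0.4945, -0.0993, 0.0107]
eef_rot: [0.999, -0.05, 0.0, 0.0]
wrist_force: [-1.2, 0.5, 1.3]
opening: 0.0657
grip_force: 25.0
```

Emit:
apply_moves:
  motion:
    - {"delta_pos": [0, 0, 0.05], "rotation": [0, 0, 0], "grip": -1}
    - {"delta_pos": [0, 0, 0], "rotation": [0, 0, 0], "grip": -1}
    - {"delta_pos": [0, 0, 0], "rotation": [0, 0, 0], "grip": -1}

```text
time: 7.4
tool_pos: [0.4945, -0.0993, 0.0107]
eef_rot: [0.999, -0.05, 0.0, 0.0]
wrist_force: [-1.6, -0.5, 4.9]
opening: 0.0658
grip_force: 25.0
```

Upward force has grown and z has stopped falling, so the block is on the mat. I'll open, rise and turn for the new grip: yaw from -5.7° to about 84.3° is -90° about tool z.

Emit:
apply_moves:
  motion:
    - {"delta_pos": [0, 0, 0], "rotation": [0, 0, 0], "grip": 1}
    - {"delta_pos": [0, 0, 0], "rotation": [0, 0, 0], "grip": 1}
    - {"delta_pos": [0, 0, 0], "rotation": [0, 0, 0], "grip": 1}
    - {"delta_pos": [0, 0, 0], "rotation": [0, 0, 0], "grip": 1}
    - {"delta_pos": [0, 0, 0], "rotation": [0, 0, 0], "grip": 1}
    - {"delta_pos": [0, 0, 0], "rotation": [0, 0, 0], "grip": 1}
    - {"delta_pos": [0, 0, -1], "rotation": [0, 0, 0], "grip": 1}
    - {"delta_pos": [0, 0, -2], "rotation": [0, 0, 0], "grip": 1}
    - {"delta_pos": [0, 0, -3], "rotation": [0, 0, 0], "grip": 1}
    - {"delta_pos": [0, 0, -3], "rotation": [0, 0, 0], "grip": 1}

```text
time: 8.4
tool_pos: [0.4942, -0.0992, 0.1013]
eef_rot: [0.999, -0.05, -0.0, -0.0]
wrist_force: [0.5, 0.2, -0.2]
opening: 0.0941
grip_force: 0.0
```

Emit:
apply_moves:
  motion:
    - {"delta_pos": [0, 0, 0], "rotation": [0, 0, -7.5], "grip": 1}
    - {"delta_pos": [0, 0, 0], "rotation": [0, 0, -7.5], "grip": 1}
    - {"delta_pos": [0, 0, 0], "rotation": [0, 0, -7.5], "grip": 1}
    - {"delta_pos": [0, 0, 0], "rotation": [0, 0, -7.5], "grip": 1}
    - {"delta_pos": [0, 0, 0], "rotation": [0, 0, -7.5], "grip": 1}
    - {"delta_pos": [0, 0, 0], "rotation": [0, 0, -7.5], "grip": 1}
    - {"delta_pos": [0, 0, 0], "rotation": [0, 0, -7.5], "grip": 1}
    - {"delta_pos": [0, 0, 0], "rotation": [0, 0, -7.5], "grip": 1}
    - {"delta_pos": [0, 0, 0], "rotation": [0, 0, -7.5], "grip": 1}
    - {"delta_pos": [0, 0, 0], "rotation": [0, 0, -7.5], "grip": 1}
    - {"delta_pos": [0, 0, 0], "rotation": [0, 0, -7.5], "grip": 1}
    - {"delta_pos": [0, 0, 0], "rotation": [0, 0, -7.5], "grip": 1}
    - {"delta_pos": [0, 0, 0], "rotation": [0, 0, 0], "grip": 1}
    - {"delta_pos": [0, 0, 0], "rotation": [0, 0, 0], "grip": 1}

```text
time: 9.8
tool_pos: [0.4946, -0.0993, 0.1004]
eef_rot: [0.742, 0.67, 0.0, 0.0]
wrist_force: [-0.1, 0.1, -0.1]
opening: 0.0938
grip_force: 0.0
```

Run:
```python
from h import *
plan(.4945,-.0993,.015,84.3)
a=shot("side","s2.png"); b=shot("top","t2.png")
A=cv2.resize(a[150:260,290:420,::-1],None,fx=3.5,fy=3.5,interpolation=2); B=cv2.resize(b[180:275,310:400,::-1],None,fx=3.7,fy=3.7,interpolation=2)
c=np.zeros((400,800,3),np.uint8); c[:A.shape[0],:A.shape[1]]=A; c[:B.shape[0],460:460+B.shape[1]]=B; cv2.imwrite("pics/c2.png",c)
hs=cv2.cvtColor(a,cv2.COLOR_RGB2HSV); m=cv2.inRange(hs,(5,130,190),(25,255,255)); m[:150]=0;m[260:]=0;m[:,:300]=0;m[:,410:]=0
ys,xs=np.where(m); print("side bbox",xs.min(),xs.max(),ys.min(),ys.max())
print([proj("side",[.4945+p*.0199-.0033*q,-.0993+q*.0328-.002*p,z]).round(1) for p in(1,-1) for q in(1,-1) for z in(.04,.004)])
```

```text
shift cm [ 0.   -0.02  8.54] rot deg [ 0.04  0.01 -0.13] | tcp [ 0.4946 -0.0993  0.1004] t 9.8 open 0.09375502287440413 gf 0.0 F [-0.1  0.1 -0.1]
side bbox 342 363 198 215
[array([342.2, 209.1]), array([341.6, 217.7]), array([350.6, 194.7]), array([349.9, 203.3]), array([353.9, 215.1]), array([353.1, 223.7]), array([362. , 200.4]), array([361.1, 208.9])]
```

View pics/c2.png

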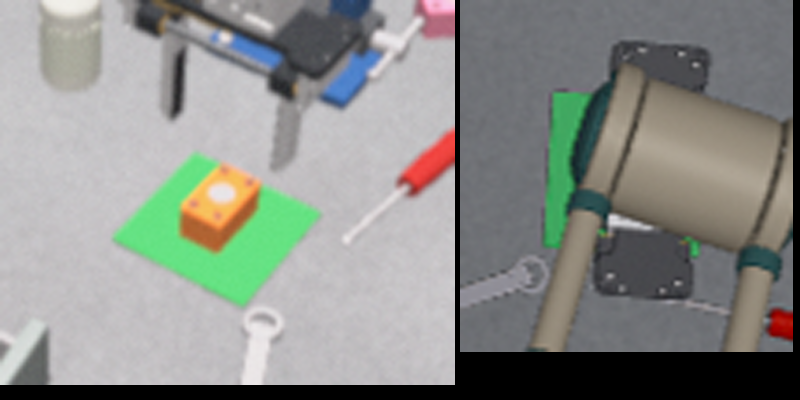

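The block stands flat on the mat, with its crop centre near (220,205), and its corners match the predicted projection to about 1 px. I'll descend and grip the long sides with the TCP 11.5 mm above the underside.

Emit:
apply_moves:
  force: 25
  motion:
    - {"delta_pos": [0, 0, 1.5], "rotation": [0, 0, 0], "grip": 1}
    - {"delta_pos": [0, 0, 2], "rotation": [0, 0, 0], "grip": 1}
    - {"delta_pos": [0, 0, 2], "rotation": [0, 0, 0], "grip": 1}
    - {"delta_pos": [0, 0, 1.5], "rotation": [0, 0, 0], "grip": 1}
    - {"delta_pos": [0, 0, 1], "rotation": [0, 0, 0], "grip": 1}
    - {"delta_pos": [0, 0, 0.5], "rotation": [0, 0, 0], "grip": 1}
    - {"delta_pos": [0, 0, 0], "rotation": [0, 0, 0], "grip": 1}
    - {"delta_pos": [0, 0, 0], "rotation": [0, 0, 0], "grip": -1}
    - {"delta_pos": [0, 0, 0], "rotation": [0, 0, 0], "grip": -1}
    - {"delta_pos": [0, 0, 0], "rotation": [0, 0, 0], "grip": -1}
    - {"delta_pos": [0, 0, 0], "rotation": [0, 0, 0], "grip": -1}
    - {"delta_pos": [0, 0, 0], "rotation": [0, 0, 0], "grip": -1}
    - {"delta_pos": [0, 0, 0], "rotation": [0, 0, 0], "grip": -1}
    - {"delta_pos": [0, 0, 0], "rotation": [0, 0, 0], "grip": -1}
    - {"delta_pos": [0, 0, 0], "rotation": [0, 0, 0], "grip": -1}
    - {"delta_pos": [0, 0, 0], "rotation": [0, 0, 0], "grip": -1}
    - {"delta_pos": [0, 0, 0], "rotation": [0, 0, 0], "grip": -1}

```text
time: 11.6
tool_pos: [0.4945, -0.0993, 0.015]
eef_rot: [0.741, 0.671, -0.0, 0.0]
wrist_force: [-0.7, -0.2, 1.4]
opening: 0.0396
grip_force: 25.0
```

Emit:
apply_moves:
  motion:
    - {"delta_pos": [0, 0, -0.5], "rotation": [0, 0, 0], "grip": -1}
    - {"delta_pos": [0, 0, -1], "rotation": [0, 0, 0], "grip": -1}
    - {"delta_pos": [0, 0, -2], "rotation": [0, 0, 0], "grip": -1}
    - {"delta_pos": [0, 0, -3], "rotation": [0, 0, 0], "grip": -1}
    - {"delta_pos": [0, 0, -3], "rotation": [0, 0, 0], "grip": -1}
    - {"delta_pos": [0, 0, -3], "rotation": [0, 0, 0], "grip": -1}
    - {"delta_pos": [0, 0, -3], "rotation": [0, 0, 0], "grip": -1}
    - {"delta_pos": [0, 0, -3], "rotation": [0, 0, 0], "grip": -1}
    - {"delta_pos": [0, 0, -1.5], "rotation": [0, 0, 0], "grip": -1}
    - {"delta_pos": [0, 0, 0], "rotation": [0, 0, 0], "grip": -1}
    - {"delta_pos": [0, 0, 0], "rotation": [0, 0, 0], "grip": -1}

```text
time: 12.7
tool_pos: [0.4941, -0.0991, 0.2149]
eef_rot: [0.741, 0.671, -0.0, 0.0]
wrist_force: [-0.0, 0.5, -1.9]
opening: 0.04
grip_force: 25.0
```

Run:
```python
from h import *
plan(.5403,.2629,.2155,3.4)
# drawer check: side view strips and drawer front
im=cv2.imread('pics/side0.png');hs=cv2.cvtColor(im,cv2.COLOR_BGR2HSV)
m=cv2.inRange(hs,(22,120,110),(35,255,255));m[:240]=0;m[300:]=0;m[:,:220]=0;m[:,310:]=0
for c in cv2.findContours(m,0,1)[0]:
    if cv2.contourArea(c)>8: r=cv2.minAreaRect(c);print("side strip",r[0],r[1],[ray("side",*q,.104)[:2].round(3) for q in cv2.boxPoints(r)])
u=np.array([np.cos(np.radians(3.4)),np.sin(np.radians(3.4))])
# front edge points of drawer face & divider, from crop0: px=(X-400)/4.7+190, Y/4.7+175
for n,X,Y,z in [("front upper edge inner",590,245,.153),("front upper edge outer",590,262,.153),("divider top front",590,113,.142),("cab front edge",580,58,.165)]:
    p=ray("top",(X-400)/4.7+190,Y/4.7+175,z)[:2]; print(n,p.round(4),"along x from pocket est",((p-[.5403,.2629])@u).round(4))
```

```text
shift cm [36.48  1.02 -0.06] rot deg [0.000e+00 1.000e-02 8.093e+01] | tcp [ 0.4941 -0.0991  0.2149] t 12.7 open 0.039952048139154574 gf 24.99373733997345 F [-0.   0.5 -1.9]
side strip (256.39654541015625, 280.74139404296875) (22.059484481811523, 5.25225830078125) [array([0.572, 0.302]), array([0.576, 0.289]), array([0.521, 0.285]), array([0.518, 0.298])]
side strip (268.70416259765625, 263.7100524902344) (21.53846549987793, 5.076923847198486) [array([0.575, 0.247]), array([0.579, 0.234]), array([0.524, 0.23 ]), array([0.521, 0.244])]
front upper edge inner [0.4977 0.2549] along x from pocket est -0.043
front upper edge outer [0.4877 0.255 ] along x from pocket est -0.0529
divider top front [0.5763 0.2568] along x from pocket est 0.0356
cab front edge [0.6071 0.2581] along x from pocket est 0.0664
```

Emit:
apply_moves:
  motion:
    - {"delta_pos": [1.2, 0, 0], "rotation": [0, 0, 0], "grip": -1}
    - {"delta_pos": [2.4, 0.1, 0], "rotation": [0, 0, 0], "grip": -1}
    - {"delta_pos": [3.6, 0.1, 0], "rotation": [0, 0, 4], "grip": -1}
    - {"delta_pos": [4, 0, 0], "rotation": [0, 0, 0], "grip": -1}
    - {"delta_pos": [0, 0, 0], "rotation": [0, 0, 0], "grip": -1}

```text
time: 13.2
tool_pos: [0.5097, 0.0168, 0.2135]
eef_rot: [0.763, 0.647, 0.0, -0.002]
wrist_force: [-0.2, -0.5, -1.4]
opening: 0.0398
grip_force: 25.0
```

Run:
```python
from h import *
plan(.538,.2628,.2155,3.4)
```

```text
shift cm [24.73 -1.23 -0.11] rot deg [-2.800e-01 -4.000e-02  7.719e+01] | tcp [0.5097 0.0168 0.2135] t 13.2 open 0.0397615971271313 gf 24.994380176067352 F [-0.2 -0.5 -1.4]
```

Emit:
apply_moves:
  motion:
    - {"delta_pos": [3, -0.15, 0], "rotation": [0, 0, 0], "grip": -1}
    - {"delta_pos": [3.8, -0.2, 0], "rotation": [0, 0, 0], "grip": -1}
    - {"delta_pos": [3.8, -0.2, 0], "rotation": [0, 0, 0], "grip": -1}
    - {"delta_pos": [3.8, -0.2, 0], "rotation": [0, 0, 0], "grip": -1}
    - {"delta_pos": [3.8, -0.2, 0], "rotation": [0, 0, 0], "grip": -1}
    - {"delta_pos": [3.5, -0.15, 0], "rotation": [0, 0, 0], "grip": -1}
    - {"delta_pos": [2.5, -0.1, 0], "rotation": [0, 0, 0], "grip": -1}
    - {"delta_pos": [0, 0, 0], "rotation": [0, 0, 7], "grip": -1}
    - {"delta_pos": [0, 0, 0], "rotation": [0, 0, 7], "grip": -1}
    - {"delta_pos": [0, 0, 0], "rotation": [0, 0, 7], "grip": -1}
    - {"delta_pos": [0, 0, 0], "rotation": [0, 0, 7], "grip": -1}
    - {"delta_pos": [0, 0, 0], "rotation": [0, 0, 7], "grip": -1}
    - {"delta_pos": [0, 0, 0], "rotation": [0, 0, 7], "grip": -1}
    - {"delta_pos": [0, 0, 0], "rotation": [0, 0, 7], "grip": -1}
    - {"delta_pos": [0, 0, 0], "rotation": [0, 0, 7], "grip": -1}
    - {"delta_pos": [0, 0, 0], "rotation": [0, 0, 7], "grip": -1}
    - {"delta_pos": [0, 0, 0], "rotation": [0, 0, 7], "grip": -1}
    - {"delta_pos": [0, 0, 0], "rotation": [0, 0, 7], "grip": -1}
    - {"delta_pos": [0, 0, 0], "rotation": [0, 0, 0], "grip": -1}
    - {"delta_pos": [0, 0, 0], "rotation": [0, 0, 0], "grip": -1}

```text
time: 15.2
tool_pos: [0.5386, 0.2521, 0.214]
eef_rot: [1.0, 0.03, -0.001, 0.0]
wrist_force: [0.3, 0.3, -1.9]
opening: 0.04
grip_force: 25.0
```

Run:
```python
from h import *
plan(.538,.2628,.2155,3.4)
```

```text
shift cm [ 0.01 -1.07 -0.16] rot deg [0.03 0.11 0.07] | tcp [0.5386 0.2521 0.214 ] t 15.2 open 0.03995073673683812 gf 24.993893802165985 F [ 0.3  0.3 -1.9]
```

Emit:
apply_moves:
  motion:
    - {"delta_pos": [0, -0.55, 0], "rotation": [0, 0.1, 0], "grip": -1}
    - {"delta_pos": [0, -0.55, 0], "rotation": [0, 0, 0], "grip": -1}
    - {"delta_pos": [0, 0, 1.5], "rotation": [0, 0, 0], "grip": -1}
    - {"delta_pos": [0, 0, 1.5], "rotation": [0, 0, 0], "grip": -1}
    - {"delta_pos": [0, 0, 1], "rotation": [0, 0, 0], "grip": -1}
    - {"delta_pos": [0, 0, 0], "rotation": [0, 0, 0], "grip": -1}
    - {"delta_pos": [0, 0, 0], "rotation": [0, 0, 0], "grip": -1}

```text
time: 15.9
tool_pos: [0.5387, 0.2634, 0.1751]
eef_rot: [1.0, 0.029, 0.001, -0.0]
wrist_force: [0.5, 0.3, -2.1]
opening: 0.0398
grip_force: 25.0
```

Run:
```python
from h import *
plan(.538,.2628,.1075,3.4)
a=shot("side","s3.png"); b=shot("top","t3.png")
A=cv2.resize(a[190:320,190:320,::-1],None,fx=4,fy=4,interpolation=2); B=cv2.resize(b[170:250,190:270,::-1],None,fx=3.4,fy=3.4,interpolation=2)
c=np.zeros((520,800,3),np.uint8); c[:A.shape[0],:A.shape[1]]=A; c[:B.shape[0],525:525+B.shape[1]]=B; cv2.imwrite("pics/c3.png",c)
```

```text
shift cm [-0.09  0.06  6.76] rot deg [-0.   -0.11 -0.06] | tcp [0.5387 0.2634 0.1751] t 15.9 open 0.03977033157537594 gf 24.993821382522583 F [ 0.5  0.3 -2.1]
```

View pics/c3.png

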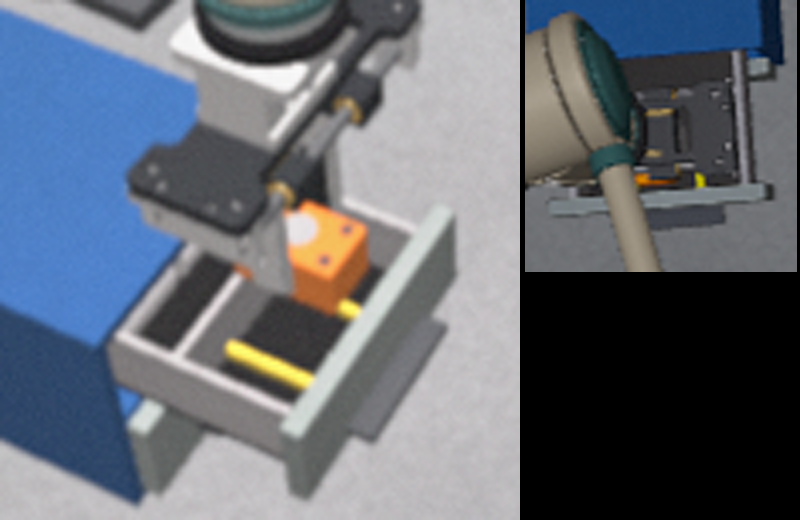

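The block hangs over the front compartment between the strips (left strip visible at about (265,360)), clear of the divider and the front. I'll lower it in steps and watch the force.

Emit:
apply_moves:
  motion:
    - {"delta_pos": [-0.05, 0.05, 1], "rotation": [0, 0, 0], "grip": -1}
    - {"delta_pos": [0, 0, 1], "rotation": [0, 0, 0], "grip": -1}
    - {"delta_pos": [0, 0, 1], "rotation": [0, 0, 0], "grip": -1}
    - {"delta_pos": [0, 0, 1], "rotation": [0, 0, 0], "grip": -1}
    - {"delta_pos": [0, 0, 0.8], "rotation": [0, 0, 0], "grip": -1}
    - {"delta_pos": [0, 0, 0.5], "rotation": [0, 0, 0], "grip": -1}
    - {"delta_pos": [0, 0, 0], "rotation": [0, 0, 0], "grip": -1}
    - {"delta_pos": [0, 0, 0], "rotation": [0, 0, 0], "grip": -1}

```text
time: 16.8
tool_pos: [0.5384, 0.2627, 0.122]
eef_rot: [1.0, 0.029, 0.001, -0.0]
wrist_force: [-0.4, -0.8, -0.8]
opening: 0.04
grip_force: 25.0
```

Emit:
apply_moves:
  motion:
    - {"delta_pos": [0, 0, 0.4], "rotation": [0, 0, 0], "grip": -1}
    - {"delta_pos": [0, 0, 0.3], "rotation": [0, 0, 0], "grip": -1}
    - {"delta_pos": [0, 0, 0.2], "rotation": [0, 0, 0], "grip": -1}
    - {"delta_pos": [0, 0, 0.1], "rotation": [0, 0, 0], "grip": -1}
    - {"delta_pos": [0, 0, 0], "rotation": [0, 0, 0], "grip": -1}
    - {"delta_pos": [0, 0, 0], "rotation": [0, 0, 0], "grip": -1}

```text
time: 17.4
tool_pos: [0.5383, 0.2626, 0.112]
eef_rot: [1.0, 0.029, 0.001, 0.0]
wrist_force: [-0.6, 0.1, -1.7]
opening: 0.0397
grip_force: 25.0
```

Emit:
apply_moves:
  motion:
    - {"delta_pos": [0, 0, 0.2], "rotation": [0, 0, 0], "grip": -1}
    - {"delta_pos": [0, 0, 0.1], "rotation": [0, 0, 0], "grip": -1}
    - {"delta_pos": [0, 0, 0.1], "rotation": [0, 0, 0], "grip": -1}
    - {"delta_pos": [0, 0, 0.05], "rotation": [0, 0, 0], "grip": -1}
    - {"delta_pos": [0, 0, 0.05], "rotation": [0, 0, 0], "grip": -1}
    - {"delta_pos": [0, 0, 0], "rotation": [0, 0, 0], "grip": -1}

```text
time: 18.0
tool_pos: [0.5383, 0.2626, 0.107]
eef_rot: [1.0, 0.029, 0.001, 0.0]
wrist_force: [0.1, -0.7, -1.1]
opening: 0.0399
grip_force: 25.0
```

Emit:
apply_moves:
  motion:
    - {"delta_pos": [0, 0, 0.05], "rotation": [0, 0, 0], "grip": -1}
    - {"delta_pos": [0, 0, 0.05], "rotation": [0, 0, 0], "grip": -1}
    - {"delta_pos": [0, 0, 0], "rotation": [0, 0, 0], "grip": -1}
    - {"delta_pos": [0, 0, 0], "rotation": [0, 0, 0], "grip": -1}

```text
time: 18.4
tool_pos: [0.5386, 0.2626, 0.107]
eef_rot: [1.0, 0.029, 0.002, -0.0]
wrist_force: [-1.4, -0.9, 5.1]
opening: 0.0398
grip_force: 25.0
```

The upward force shows floor contact at the expected height. I'll release and rise.

Emit:
apply_moves:
  motion:
    - {"delta_pos": [0, 0, 0], "rotation": [0, 0, 0], "grip": 0.4}
    - {"delta_pos": [0, 0, 0], "rotation": [0, 0, 0], "grip": 0.4}
    - {"delta_pos": [0, 0, 0], "rotation": [0, 0, 0], "grip": 0.4}
    - {"delta_pos": [0, 0, 0], "rotation": [0, 0, 0], "grip": 0.4}
    - {"delta_pos": [0, 0, 0], "rotation": [0, 0, 0], "grip": 0.4}
    - {"delta_pos": [0, 0, -1], "rotation": [0, 0, 0], "grip": 0.4}
    - {"delta_pos": [0, 0, -2], "rotation": [0, 0, 0], "grip": 0.4}
    - {"delta_pos": [0, 0, -3], "rotation": [0, 0, 0], "grip": 0.4}
    - {"delta_pos": [0, 0, -3], "rotation": [0, 0, 0], "grip": 0.4}
    - {"delta_pos": [-3, 0, -1], "rotation": [0, 0, 0], "grip": -1}
    - {"delta_pos": [-4, 0, 0], "rotation": [0, 0, 0], "grip": -1}
    - {"delta_pos": [-4, 0, 0], "rotation": [0, 0, 0], "grip": -1}
    - {"delta_pos": [-1.5, 0, 0], "rotation": [0, 0, 0], "grip": -1}
    - {"delta_pos": [0, 0, 0], "rotation": [0, 0, 0], "grip": -1}
    - {"delta_pos": [0, 0, 0], "rotation": [0, 0, 0], "grip": -1}

```text
time: 19.9
tool_pos: [0.4149, 0.2558, 0.2065]
eef_rot: [1.0, 0.029, 0.002, -0.0]
wrist_force: [0.7, -0.0, -0.4]
opening: 0.0212
grip_force: 0.0
```

Run:
```python
from h import *
plan(.43,.2564,.125,3.4)
a=shot("side","s4.png"); b=shot("top","t4.png")
A=cv2.resize(a[190:320,190:320,::-1],None,fx=4,fy=4,interpolation=2); B=cv2.resize(b[170:250,190:270,::-1],None,fx=3.4,fy=3.4,interpolation=2)
c=np.zeros((520,800,3),np.uint8); c[:A.shape[0],:A.shape[1]]=A; c[:B.shape[0],525:525+B.shape[1]]=B; cv2.imwrite("pics/c4.png",c)
```

```text
shift cm [1.47 0.03 8.15] rot deg [-0.03 -0.27 -0.06] | tcp [0.4149 0.2558 0.2065] t 19.9 open 0.02115911080065512 gf 0.0 F [ 0.7 -0.  -0.4]
```

View pics/c4.png

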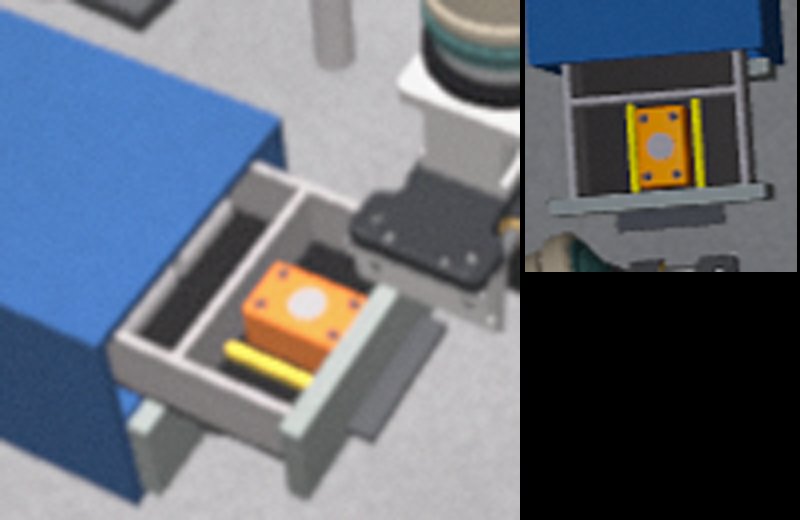

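The block lies flat between the two strips (top crop centre (662,147)). Next I'll bring the closed fingers down in front of the drawer face.

Emit:
apply_moves:
  motion:
    - {"delta_pos": [0.7, 0, 1], "rotation": [0, -0.3, 0], "grip": -1}
    - {"delta_pos": [0.7, 0, 1.5], "rotation": [0, 0, 0], "grip": -1}
    - {"delta_pos": [0, 0, 2], "rotation": [0, 0, 0], "grip": -1}
    - {"delta_pos": [0, 0, 2], "rotation": [0, 0, 0], "grip": -1}
    - {"delta_pos": [0, 0, 1], "rotation": [0, 0, 0], "grip": -1}
    - {"delta_pos": [0, 0, 0.6], "rotation": [0, 0, 0], "grip": -1}
    - {"delta_pos": [1, 0, 0], "rotation": [0, 0, 0], "grip": -1}
    - {"delta_pos": [1, 0, 0], "rotation": [0, 0, 0], "grip": -1}
    - {"delta_pos": [1, 0, 0], "rotation": [0, 0, 0], "grip": -1}
    - {"delta_pos": [0.5, 0, 0], "rotation": [0, 0, 0], "grip": -1}
    - {"delta_pos": [0, 0, 0], "rotation": [0, 0, 0], "grip": -1}

```text
time: 21.1
tool_pos: [0.4634, 0.2584, 0.125]
eef_rot: [1.0, 0.029, -0.001, -0.0]
wrist_force: [-0.0, 0.4, 0.5]
opening: 0.0004
grip_force: 0.0
```

Emit:
apply_moves:
  motion:
    - {"delta_pos": [0.5, 0, 0], "rotation": [0, 0, 0], "grip": -1}
    - {"delta_pos": [0.5, 0, 0], "rotation": [0, 0, 0], "grip": -1}
    - {"delta_pos": [0.5, 0, 0], "rotation": [0, 0, 0], "grip": -1}
    - {"delta_pos": [0.5, 0, 0], "rotation": [0, 0, 0], "grip": -1}
    - {"delta_pos": [0.5, 0, 0], "rotation": [0, 0, 0], "grip": -1}
    - {"delta_pos": [0.5, 0, 0], "rotation": [0, 0, 0], "grip": -1}

```text
time: 21.7
tool_pos: [0.492, 0.26, 0.1245]
eef_rot: [1.0, 0.029, -0.002, 0.0]
wrist_force: [-1.6, 0.6, 1.2]
opening: 0.0003
grip_force: 0.8
```

Emit:
apply_moves:
  motion:
    - {"delta_pos": [0.8, 0, 0], "rotation": [0, 0, 0], "grip": -1}
    - {"delta_pos": [0.8, 0, 0], "rotation": [0, 0, 0], "grip": -1}
    - {"delta_pos": [0.8, 0, 0], "rotation": [0, 0, 0], "grip": -1}
    - {"delta_pos": [0.8, 0, 0], "rotation": [0, 0, 0], "grip": -1}
    - {"delta_pos": [0.8, 0, 0], "rotation": [0, 0, 0], "grip": -1}
    - {"delta_pos": [0.8, 0, 0], "rotation": [0, 0, 0], "grip": -1}
    - {"delta_pos": [0.8, 0, 0], "rotation": [0, 0, 0], "grip": -1}
    - {"delta_pos": [0.8, 0, 0], "rotation": [0, 0, 0], "grip": -1}
    - {"delta_pos": [0.5, 0, 0], "rotation": [0, 0, 0], "grip": -1}

```text
time: 22.6
tool_pos: [0.5619, 0.2639, 0.1241]
eef_rot: [1.0, 0.029, -0.001, 0.0]
wrist_force: [-1.9, 0.7, 0.8]
opening: 0.0004
grip_force: 0.8
```

Emit:
apply_moves:
  motion:
    - {"delta_pos": [0.4, 0, 0], "rotation": [0, 0, 0], "grip": -1}
    - {"delta_pos": [0.4, 0, 0], "rotation": [0, 0, 0], "grip": -1}
    - {"delta_pos": [0.4, 0, 0], "rotation": [0, 0, 0], "grip": -1}
    - {"delta_pos": [0.3, 0, 0], "rotation": [0, 0, 0], "grip": -1}

```text
time: 23.0
tool_pos: [0.5729, 0.2646, 0.1241]
eef_rot: [1.0, 0.029, -0.005, 0.0]
wrist_force: [-11.4, 0.0, 7.0]
opening: 0.0003
grip_force: 5.3
```

Emit:
apply_moves:
  motion:
    - {"delta_pos": [0.3, 0, 0], "rotation": [0, 0, 0], "grip": -1}
    - {"delta_pos": [0.3, 0, 0], "rotation": [0, 0, 0], "grip": -1}
    - {"delta_pos": [0, 0, 0], "rotation": [0, 0, 0], "grip": -1}

```text
time: 23.3
tool_pos: [0.5779, 0.2649, 0.1242]
eef_rot: [1.0, 0.029, -0.006, 0.0]
wrist_force: [-8.1, 0.3, 4.6]
opening: 0.0004
grip_force: 3.9
```

Emit:
apply_moves:
  motion:
    - {"delta_pos": [0.3, 0, 0], "rotation": [0, 0, 0], "grip": -1}
    - {"delta_pos": [0.2, 0, 0], "rotation": [0, 0, 0], "grip": -1}
    - {"delta_pos": [0, 0, 0], "rotation": [0, 0, 0], "grip": -1}

```text
time: 23.6
tool_pos: [0.5868, 0.2654, 0.1242]
eef_rot: [1.0, 0.029, -0.002, 0.0]
wrist_force: [-2.1, 0.3, 2.2]
opening: 0.0007
grip_force: 0.9
```

Emit:
apply_moves:
  motion:
    - {"delta_pos": [0.2, 0, 0], "rotation": [0, 0, 0], "grip": -1}
    - {"delta_pos": [0.2, 0, 0], "rotation": [0, 0, 0], "grip": -1}
    - {"delta_pos": [0, 0, 0], "rotation": [0, 0, 0], "grip": -1}

```text
time: 23.9
tool_pos: [0.5867, 0.2654, 0.1242]
eef_rot: [1.0, 0.029, -0.006, 0.0]
wrist_force: [-9.9, 0.3, 6.4]
opening: 0.0007
grip_force: 5.0
```

The drawer is against a hard stop: the position holds at 0.5867 while the force rises. I'll back off and check.

Emit:
apply_moves:
  motion:
    - {"delta_pos": [-0.5, 0, 0], "rotation": [0, 0, 0], "grip": -1}
    - {"delta_pos": [-1.5, 0, 0], "rotation": [0, 0, 0], "grip": -1}
    - {"delta_pos": [-3, 0, 0], "rotation": [0, 0, 0], "grip": -1}
    - {"delta_pos": [-3, 0, 0], "rotation": [0, 0, 0], "grip": -1}
    - {"delta_pos": [-3, 0, -2], "rotation": [0, 0, 0], "grip": -1}
    - {"delta_pos": [-2, 0, -3], "rotation": [0, 0, 0], "grip": -1}
    - {"delta_pos": [0, 0, 0], "rotation": [0, 0, 0], "grip": -1}
    - {"delta_pos": [0, 0, 0], "rotation": [0, 0, 0], "grip": -1}

```text
time: 24.7
tool_pos: [0.4627, 0.2584, 0.1755]
eef_rot: [1.0, 0.029, 0.001, -0.0]
wrist_force: [0.5, -0.1, -0.9]
opening: 0.0007
grip_force: 0.0
```

Run:
```python
from h import *
a=shot("side","s5.png"); b=shot("top","t5.png")
A=cv2.resize(a[170:320,120:310,::-1],None,fx=2.5,fy=2.5,interpolation=2); B=cv2.resize(b[90:260,180:270,::-1],None,fx=3.3,fy=3.3,interpolation=2)
c=np.zeros((570,800,3),np.uint8); c[:A.shape[0],:A.shape[1]]=A; c[:B.shape[0],480:480+B.shape[1]]=B; cv2.imwrite("pics/c5.png",c)
```

```text
(no output)
```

View pics/c5.png

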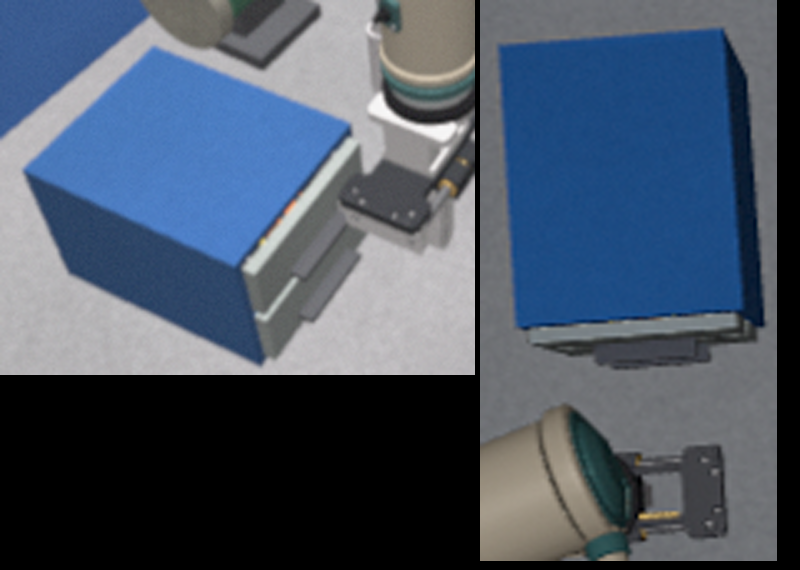

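The upper front is now flush with the dummy front (side crop (300,215)), so the drawer is home. The gripper is clear.

```bash
python3 -c "
from cell import bot
print(bot.job_done())"
```

```text
the job is handed in; nothing more can be done
None
```

The block went from the vise to the mat and then, regripped, between the strips in the drawer; the drawer was pushed home past its catch and the job handed in at about 25 s (no verdict returned, and I couldn't see the block once the drawer was shut).

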